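# Set the bell timer and start the jar mill

### The job

Set the bell timer for this milling run: wind its dial clockwise until the pointer is past the top mark, then turn it back down until the pointer stands in line with the steel tab on the rim, and let go. Then start the jar mill by pushing its sprung starter lever all the way over to its stop and letting it come back. Do not shift the tab, and leave the other things on the bench where they stand.

Things in the scene. Friction and masses are not known exactly. Their poses are not given: they have to be found in the camera images.
- timer: Bell timer screwed to the bench: round white housing 160 mm across, face 50 mm above the bench; origin under its centre, z up. Black ticks on the face, one a minute, 5 degrees apart, run clockwise from zero (75 degrees anticlockwise of the timer's +x) to the top mark (30 min, the thickest, longest tick, 75 degrees clockwise of +x); every fifth is longer. Timer and mill may swap sides.
- dial (a joint): Angle of the timer's dial in rad: 0 with the pointer at the zero mark, grows clockwise seen from above, 2.618 at the top mark, hard stop at 2.95. It has friction (0.06 N m), no spring, and stays where it is left; the clockwork does not run during the task.
- dial_grip (a point): Point on the dial's vertical axis at grip height, 75 mm above the bench; turns with the dial. The dial is an 80 mm disc (top 57 mm above the bench) with a black grip bar across it, top 93 mm above the bench: 18 mm thick from 36 mm behind the axis to 26 mm in front, then a 10 mm nose to 45 mm, where the pointer starts. A white line marks the pointer half of its top.
- pointer_tip (a point): Point just beyond the end of the dial's thin pointer, 60 mm from the dial's axis, 57 mm above the bench; the line from dial_grip to it, seen from above, is the direction in which the bar points.
- marker (a joint): Angle of the steel tab on the timer's rim, on the same zero, sense and scale as the dial: pointer and tab are in line when dial equals marker. Stiff; it is not to be moved. Differs from run to run (about 15 to 24 minutes).
- tab_tip (a point): Point at the set minutes, just inside the steel tab, 60 mm from the dial's axis, 57 mm above the bench. The tab is a plain dark steel clip 10 mm wide that straddles the housing's rim from 64 to 88 mm from the axis and stands 14 mm above the face (to 64 mm above the bench).
- mill: Grey jar mill screwed to the bench. Origin on the bench under the lever's pivot, z up, +x along the mill towards the jar. Motor housing with the lever: x = -55 to +50 mm, 140 mm wide, top 95 mm above the bench (base plate 150 mm wide, from x = -60 to 250 mm). Behind it a white jar, 100 mm across, lies on rollers, its top 163 mm above the bench.
- lever_pivot (a point): Pivot of the starter lever, on the mill's x-z plane, 105 mm above the bench.
- lever_grip (a point): Centre of the lever's black cross grip, a round bar 24 mm thick, 70 mm long, along the mill's y, 110 mm from the pivot on a 12 mm rod. At rest the lever leans 0.4 rad to the mill's -x (grip at x = -43 mm, 206 mm above the bench); it swings about the mill's y axis over the top (215 mm) to 0.4 rad towards +x.
- starter (a joint): Angle of the starter lever in rad: 0 at rest, grows as it is pushed towards the mill's +x, stop at 0.8. A spring returns it: about 2.5 N at the grip at rest, 8 N at the stop.
- glaze_jar: Bystander: lidded jar, 62 mm across, 85 mm tall, origin under its centre, between timer and mill.
- bowl: Bystander: blue glazed bowl, 150 mm across, 75 mm tall, origin under its centre, behind the timer.
- tool_pot: Bystander: terracotta pot with modelling tools in it, 90 mm across, 210 mm tall, at the right.
- banding_wheel: Bystander: dark banding wheel (turntable on a foot), 200 mm across, 117 mm tall, at the left.

How it is judged:
On the way, in this order (a step that is already met when the one before it is completed fails the run):
1. the dial is wound past the top mark (value of joint dial above 2.66 rad), for 0.05 s.
2. the dial is turned back so that the pointer is in line with the tab (within about 6 degrees) and let go (horizontal distance between pointer_tip and tab_tip below 0.0065 m and contact force between the fingers and timer below 0.2 N), for 0.2 s.
3. the starter lever is pushed all the way to its stop (value of joint starter above 0.74 rad), for 0.05 s.
At the end, for the whole second after the job is handed in: The timer's pointer is in line with the steel tab (within 6.5 mm at 60 mm from the axis, about 6 degrees), the tab has not been shifted (4 mm), the dial is released, and the starter lever is back at rest (below 0.06 rad) (all of step 2 and value of joint starter below 0.06 rad and velocity of joint starter below 0.1 rad/s and distance of tab_tip from where it was at the start of the episode below 0.004 m); the robot touches nothing.
It fails at once if the tab on the timer's rim is shifted by more than 4 mm (distance of tab_tip from where it was at the start of the episode above 0.004 m).
It fails at once if a bystander is pushed more than 25 mm from its place or tipped over (distance of any of glaze_jar, bowl, tool_pot, banding_wheel from where it was at the start of the episode above 0.025 m or angle between any of glaze_jar, bowl, tool_pot, banding_wheel's own z axis and vertical above 0.35 rad).
It also fails if it takes over 72 s, if anything falls off the work surface, if the arm or the gripper's body presses on something with over 40 N, if the wrist force passes 120 N, or if a joint passes its speed limit or range.

### The arm

A 7-joint arm with a two-finger parallel gripper is mounted at the origin on the work surface. World frame = base frame: x ahead of the robot, y to its left, z up, the work surface at z = 0. Lengths are in m, angles in rad, forces in N, time in s.
With the tool pointing down it reaches from about 0.4 to 0.85 m from the base axis. Payload 6.9 kg.
Tool frame: the origin (TCP) lies midway between the tips of the shut fingers; the grasp point (between the pads) lies behind it (ctrl.pinch_z is the z of the grasp point in the tool frame, in m); z points along the fingers, y is the line along which they close (so a half turn about z gives the same grasp; the last joint's range is limited). The gripper opens to 85 mm and grips with 20 to 120 N. Pads are 22 mm wide; open, the fingers measure 114 mm over their backs; the gripper's body (76 mm by 85 mm) begins 54 mm behind the grasp point. The pads swing forward as they close: fully open they stand 13 mm farther back than shut.
Start: joints at [1.315, 0.507, -0.238, 1.5, 0.126, 1.149, -0.155], TCP at [0.221, -0.585, 0.231] pointing down, gripper open.
Joint ranges: [-3.08, 3.08], [-0.24, 2.05], [-1.43, 1.35], [0, 2.5], [-1.52, 4.66], [0.17, 1.96], [-2.89, 2.89]. Speed limits (rad/s): [2.39, 2.39, 3.14, 3.14, 3.14, 3.14, 3.14].

### API

Orientations are given as a unit quaternion [w, x, y, z].
In Python, from station import ctrl, get_state, vision, ticket, models gives the robot as it stands. Calls block until the motion is done:
- ctrl.movep(position, orientation): joint-space move of the TCP to a pose.
- ctrl.movel(position, frame=None, max_speed=0.15): straight line of the TCP; frame=None keeps the orientation; max_speed is the mean speed in m/s.
- ctrl.set_joints(angles): joint-space move.
- ctrl.ungrasp() and ctrl.close_gripper(force=None): open the fingers fully, or close them until they stop; force is the grip in N (None keeps the last).
- ctrl.pause(seconds).
- ctrl.ik(position, orientation): joint angles nearest the present ones, or None.
- get_state(): the state.
- vision.grab_frame(name): name is "scene" or "top"; returns (picture, depth): 480x640x3 uint8, blue, green, red; 480x640 float32, m along the optical axis (not along the pixel's ray), 0 where there is no reading.
- vision.camera_info(name): a dict with "mtx" (3x3 intrinsics, pixels), "R" (3x3) and "t" (3): a world point X has camera coordinates R X + t. Camera axes: x right, y down, z forward; pixel columns grow to the right and rows downward; lengths in m; the calibration is good to about 2 mm. A picture is of the moment at which its call begins. camera_info takes no time and is no camera call.
A pose or a line that the arm cannot do raises ctrl.Unreachable and nothing moves.
- ticket.close_job(): hands the job in; it is judged then, once.
Trained networks look in the newest picture that a camera, given by its name, has taken for a name from the list of things; names that differ only in an ending like _2 or _b are one class to them, and where a whole thing is asked for, a point or a joint stands for the part that bears it (a point fixed in the world has none). Each returns a list of dicts, best first, with "p" (0 to 1); they miss things now and then, are a little off and sometimes report something else, mostly with a low value. They report only what shows in the picture. A call takes as long as a camera call.
- models.recognise(camera, target): "point" ([column, row] in pixels, amid what is visible of it).
- models.masks_of(camera, target): "mask" (480x640 bool, what is visible of it) and "point" ([column, row] in pixels, amid what is visible of it).
The state is a dict: "time": time; "qpos": joint angles; "qd": joint speeds; "tau": joint torques, N m; "tcp_pos": TCP position; "eef_rot": TCP orientation; "contact_force": force on the tool from outside, world axes, zero at the start; "wrist_torque": the same for the moment, N m; "width": finger opening in m; "gripper_force": force on a finger pad.
Only numpy, scipy, OpenCV 4.12 (cv2) and the standard library are available. Lean on these libraries where they do the work, as an engineer would, in place of code of your own. Each camera call takes 0.05 s, during which the arm holds its last target. There are 200 camera calls.

## Working session

There is one attempt and no reset: what is moved stays moved. The work goes in short steps, each a Python script; the robot and the scene stay as the last script left them, time stands still between calls to the robot, and variables do not carry over. Pictures are saved under pics/ and viewed, at most 10 in all, crops included, and the job is handed in when it is done.

```bash
ls; mkdir -p pics
python3 - <<'E'
from station import ctrl,get_state,vision
import cv2,numpy as np
for n in("scene","top"):
    p,d=vision.grab_frame(n);cv2.imwrite(f"pics/{n}0.png",p);np.save(f"{n}0.npy",d)
    i=vision.camera_info(n);print(n,i['mtx'],i['R'],i['t'])
s=get_state();print(s['time'],s['tcp_pos'],s['eef_rot'],ctrl.pinch_z,s['width'])
E
```

```text
pics
station.py
scene [[497.80775116   0.         315.94991755]
 [  0.         497.80775116 239.29420192]
 [  0.           0.           1.        ]] [[-8.29614683e-01  5.58336348e-01 -8.12541041e-06]
 [ 3.08936312e-01  4.59026773e-01 -8.32978257e-01]
 [-4.65078309e-01 -6.91053503e-01 -5.53305723e-01]] [ 0.48293728 -0.0911895   1.52985065]
top [[468.80927936   0.         325.76967103]
 [  0.         468.80927936 233.86716785]
 [  0.           0.           1.        ]] [[ 0.02709698 -0.99958336  0.00994254]
 [-0.99044208 -0.02819215 -0.13501735]
 [ 0.1352414  -0.00618895 -0.99079335]] [-1.25662529e-03  6.19489432e-01  1.42844726e+00]
0.1 [ 0.22039885 -0.58439328  0.23054548] [-7.52729061e-04  9.83772441e-01  1.79419045e-01 -1.53816178e-04] -0.0187 0.08525198651245469
```

View pics/scene0.png

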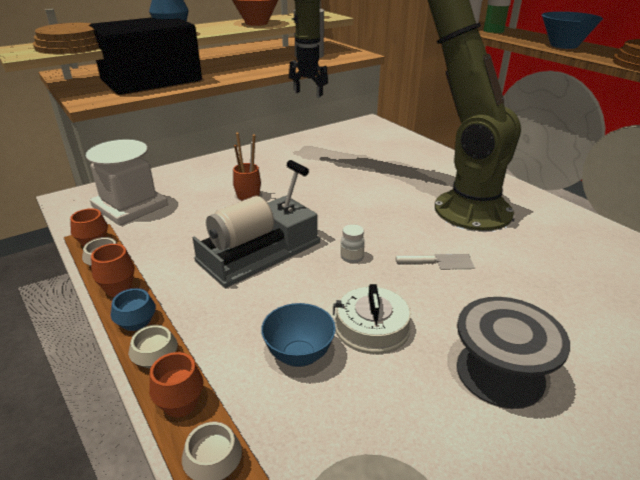

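View pics/top0.png

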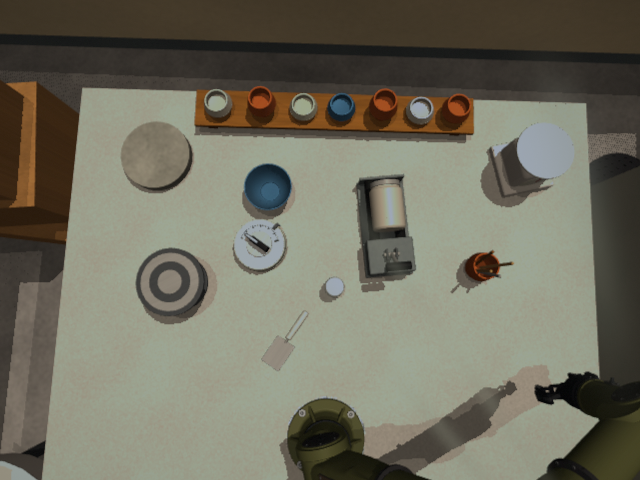

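The scene view shows the timer at about (372,318), with the tab on its rim at (337,307), and the mill's lever grip at (297,168). In the top view the timer is at (259,245), the tab at (277,227) and the mill at (388,225). Next I'll rectify both views onto the planes I need.

```bash
cat > h.py <<'E'
import numpy as np,cv2
from station import ctrl,get_state,vision,models
def proj(n,P):
    i=vision.camera_info(n);c=np.atleast_2d(P)@i['R'].T+i['t'];q=c@i['mtx'].T
    return q[:,:2]/q[:,2:]
def onplane(n,px,z):
    i=vision.camera_info(n);r=i['R'].T@np.linalg.inv(i['mtx'])@[*px,1];o=-i['R'].T@i['t']
    return o+r*(z-o[2])/r[2]
def cloud(n,d):
    i=vision.camera_info(n);v,u=np.mgrid[:480,:640];
    c=np.stack([u,v,np.ones_like(u)],-1)@np.linalg.inv(i['mtx']).T*d[...,None]
    return (c-i['t'])@i['R']
def rect(n,img,c,z,half=.1,S=600):
    # up = +x world, left = +y
    k=2*half/S;j,i=np.mgrid[:S,:S]
    P=np.stack([c[0]+half-k*j,c[1]+half-k*i,np.full(i.shape,z)],-1).reshape(-1,3)
    m=proj(n,P).reshape(S,S,2).astype(np.float32)
    return cv2.remap(img,m[...,0],m[...,1],cv2.INTER_CUBIC)
def tri(a,b):
    A=[];B=[]
    for n,px in(("scene",a),("top",b)):
        i=vision.camera_info(n);r=i['R'].T@np.linalg.inv(i['mtx'])@[*px,1];r/=np.linalg.norm(r)
        M=np.eye(3)-np.outer(r,r);A.append(M);B.append(M@(-i['R'].T@i['t']))
    X=np.linalg.solve(A[0]+A[1],B[0]+B[1]);return X
E
python3 - <<'E'
from h import *
im={n:cv2.imread(f"pics/{n}0.png") for n in("scene","top")};D={n:np.load(f"{n}0.npy") for n in im}
c0=onplane("top",(259,245),.05);print("timer0",c0)
pt={}
for n in im:
    for t in("timer","tab_tip","lever_grip","pointer_tip","dial_grip","lever_pivot","mill","glaze_jar","bowl"):
        r=models.masks_of(n,t) 
        if not r:print(n,t,None);continue
        r=r[0];pt[n,t]=r['point'];m=r['mask']&(D[n]>0);P=cloud(n,D[n])[m]
        print(n,t,round(r['p'],2),np.round(r['point'],1),m.sum(),np.percentile(P,[2,50,98],axis=0).round(3).tolist() if len(P) else '')
        np.save(f"m_{n}_{t}.npy",r['mask'])
for t in("timer","tab_tip","lever_grip","pointer_tip","dial_grip","glaze_jar"):
    if("scene",t)in pt and("top",t)in pt:print(t,tri(pt["scene",t],pt["top",t]).round(3))
R=[rect(n,im[n],c0,.054,.1,400) for n in("top","scene")]
cv2.imwrite("pics/rect.png",np.hstack(R))
E
```

```text
timer0 [0.57742381 0.2222952  0.05      ]
scene timer 0.97 [374.  320.9] 4318 [[0.517, 0.155, 0.002], [0.607, 0.247, 0.049], [0.665, 0.304, 0.092]]
scene tab_tip None
scene lever_grip 0.64 [252.1 234.6] 7863 [[0.512, -0.216, 0.004], [0.687, -0.124, 0.076], [0.811, -0.084, 0.205]]
scene pointer_tip 0.62 [369.1 304.9] 910 [[0.549, 0.187, 0.049], [0.594, 0.23, 0.057], [0.623, 0.263, 0.093]]
scene dial_grip 0.65 [374.8 308.5] 836 [[0.551, 0.19, 0.052], [0.594, 0.232, 0.057], [0.622, 0.262, 0.093]]
scene lever_pivot 0.94 [255.4 236.3] 7922 [[0.51, -0.217, 0.004], [0.686, -0.124, 0.076], [0.811, -0.084, 0.204]]
scene mill 0.57 [252.7 235.1] 8070 [[0.507, -0.237, -0.0], [0.685, -0.124, 0.075], [0.81, -0.084, 0.204]]
scene glaze_jar 0.72 [354.6 241.4] 828 [[0.439, -0.038, 0.0], [0.474, 0.003, 0.053], [0.491, 0.018, 0.086]]
scene bowl 0.91 [299.6 331.5] 3629 [[0.695, 0.134, 0.003], [0.751, 0.176, 0.042], [0.83, 0.273, 0.075]]
top timer 0.67 [260.9 244. ] 2253 [[0.506, 0.147, 0.004], [0.578, 0.219, 0.051], [0.654, 0.295, 0.094]]
top tab_tip 0.62 [169.  281.1] 3775 [[0.367, 0.38, 0.008], [0.456
[... 248 characters left out ...]
62, 0.097]]
top dial_grip 0.97 [257.7 243.8] 517 [[0.547, 0.188, 0.051], [0.579, 0.223, 0.058], [0.614, 0.259, 0.097]]
top lever_pivot 0.6 [381.1 227.2] 4782 [[0.501, -0.243, 0.012], [0.636, -0.156, 0.096], [0.797, -0.09, 0.216]]
top mill 0.88 [384.  228.4] 4709 [[0.501, -0.242, 0.013], [0.635, -0.155, 0.096], [0.797, -0.091, 0.216]]
top glaze_jar 0.72 [332.4 288.1] 324 [[0.43, -0.04, 0.035], [0.456, -0.012, 0.084], [0.484, 0.014, 0.09]]
top bowl 0.85 [265.9 182.7] 1740 [[0.695, 0.139, -0.001], [0.771, 0.209, 0.028], [0.829, 0.269, 0.077]]
timer [0.582 0.223 0.014]
lever_grip [ 0.577 -0.252 -0.024]
pointer_tip [0.59  0.226 0.065]
dial_grip [0.581 0.226 0.051]
glaze_jar [ 0.452 -0.01   0.046]
```

View pics/rect.png

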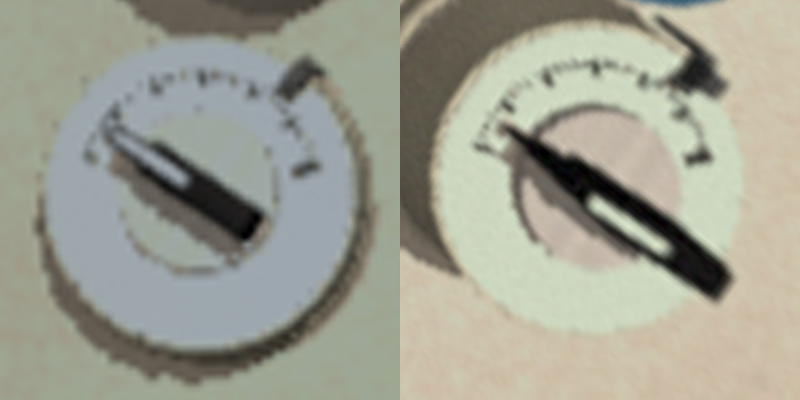

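The rectified view (0.5 mm per px, up = +x) shows the dial axis at about (200,193), the pointer tip at (105,120), the tab at (297,78) and the top mark at (303,170). That puts the dial near 20° and the tab near 113°. Now for finer fits.

Run:
```python
from h import *
from scipy.optimize import least_squares
from scipy.spatial import ConvexHull
im={n:cv2.imread(f"pics/{n}0.png") for n in("scene","top")};D={n:np.load(f"{n}0.npy") for n in im}
def hullfit(Q):
    c,r=cv2.minEnclosingCircle(Q.astype(np.float32));return np.round(c,4),round(r,4)
for n in im:
    C=cloud(n,D[n]);m=np.load(f"m_{n}_timer.npy")&(D[n]>0)
    P=C[m&(C[...,2]>.045)&(C[...,2]<.055)];print(n,"face z",np.median(P[:,2]).round(4),"face circ",hullfit(P[:,:2]))
    m=np.load(f"m_{n}_dial_grip.npy")&(D[n]>0);P=C[m&(C[...,2]>.085)];
    Q=P[:,:2];mu=Q.mean(0);w,v=np.linalg.eigh(np.cov(Q.T));print(n,"bar z",np.median(P[:,2]).round(4),"c",mu.round(4),"ang",np.degrees(np.arctan2(v[1,1],v[0,1])).round(1),len(Q),cv2.minAreaRect(Q.astype(np.float32)))
    m=np.load(f"m_{n}_mill.npy")&(D[n]>0)
    P=C[m&(C[...,2]>.088)&(C[...,2]<.1)];P=P[P[:,0]<.64];print(n,"housing",cv2.minAreaRect(P[:,:2].astype(np.float32)),np.median(P[:,2]).round(4))
    P=C[m&(C[...,2]>.195)];P=P[P[:,0]<.6];print(n,"grip",P.mean(0).round(4),P.max(0).round(3),P.min(0).round(3),cv2.minAreaRect(P[:,:2].astype(np.float32)))
    P=C[m&(C[...,2]>.005)];print(n,"all",cv2.minAreaRect(P[P[:,2]<.04][:,:2].astype(np.float32)))
# top: white housing circle by colour in rectified plane, both cams
    c0=np.array([.577,.222]);R=rect(n,im[n],c0,.05,.1,400)
    g=R.min(2);
    for th in(140,):
        M=(g>th).astype(np.uint8) 
        k=cv2.connectedComponentsWithStats(M)
    cir=cv2.HoughCircles(cv2.GaussianBlur(cv2.cvtColor(R,cv2.COLOR_BGR2GRAY),(5,5),1),cv2.HOUGH_GRADIENT,1,100,param1=80,param2=15,minRadius=150,maxRadius=168)
    if cir is not None:
        x,y,r=cir[0,0];print(n,"hough",c0[0]+.1-y*.0005,c0[1]+.1-x*.0005,r*.5)
```

```text
scene face z 0.0496 face circ (array([0.5875, 0.2218]), 0.0835)
scene bar z 0.0917 c [0.5886 0.2273] ang 57.6 195 ((0.5880494117736816, 0.22723138332366943), (0.07914471626281738, 0.017511384561657906), 57.763614654541016)
scene housing ((0.5754774808883667, -0.17768248915672302), (0.1402740180492401, 0.14246493577957153), 6.476506233215332) 0.0935
scene grip [ 0.5225 -0.1773  0.2096] [ 0.535 -0.147  0.219] [ 0.503 -0.221  0.195] ((0.5223739147186279, -0.18417561054229736), (0.02633626200258732, 0.07404285669326782), 11.6926908493042)
scene all ((0.6672043800354004, -0.24958401918411255), (0.3101522922515869, 0.32142725586891174), 7.073757171630859)
scene hough 0.5857499976158141 0.2257499949336052 78.75
top face z 0.0502 face circ (array([0.585 , 0.2202]), 0.0833)
top bar z 0.0921 c [0.582  0.2228] ang 56.9 135 ((0.5837017893791199, 0.22543668746948242), (0.07646669447422028, 0.017700480297207832), 56.83634948730469)
top housing ((0.5668355226516724, -0.17877158522605896), (0.1290721744298935, 0.13983093202114105), 6.525620937347412) 0.0943
top grip [ 0.514  -0.1842  0.215 ] [ 0.527 -0.15   0.223] [ 0.501 -0.221  0.205] ((0.5146459937095642, -0.18498575687408447), (0.023484965786337852, 0.06985970586538315), 6.372735500335693)
top all ((0.6506717205047607, -0.16910605132579803), (0.3074531555175781, 0.15010330080986023), 6.752473831176758)
top hough 0.5797499929070472 0.22124999326467515 77.25
```

Run:
```python
from h import *
ctrl.ungrasp()
p=get_state()['tcp_pos']
ctrl.movel([p[0],p[1],.36],max_speed=.3);st("up")
try: ctrl.movel([*AX,.36],max_speed=.35)
except ctrl.Unreachable as e: print("unr",e); ctrl.movel([.55,-.3,.36],max_speed=.35); ctrl.movel([*AX,.36],max_speed=.35)
st("over")
ctrl.movep([*AX,.2],q(237));s=st("turned");print(np.round(s['qpos'],2))
p,d=vision.grab_frame("scene");cv2.imwrite("pics/s1.png",p);p2,d=vision.grab_frame("top");cv2.imwrite("pics/t1.png",p2)
u=proj("scene",[*AX,.2])[0];v=proj("top",[*AX,.2])[0];print(u,v)
f=lambda im,c:cv2.resize(im[int(c[1])-60:int(c[1])+60,int(c[0])-50:int(c[0])+50],None,fx=4,fy=4)[:480]
cv2.imwrite("pics/c1.png",np.hstack([f(p,u),f(p2,v)]))
```

```text
up 1.79 [ 0.2207 -0.5848  0.3605] F [ 0.1  0.4 -1.1] T [-0.03 -0.01  0.01] w 0.0854 g 0.0
over 4.47 [0.5827 0.222  0.3603] F [-0.9 -1.1 -0.1] T [-0.02  0.03  0.02] w 0.0856 g 0.0
turned 7.28 [0.5828 0.223  0.2001] F [-0.3 -0.9 -0.8] T [0.05 0.01 0.  ] w 0.0854 g 0.0
[ 0.23  0.78 -1.23  1.54  0.75  1.35  1.49]
[378.05958527 251.61065794] [251.78131812 237.11818715]
```

View pics/c1.png

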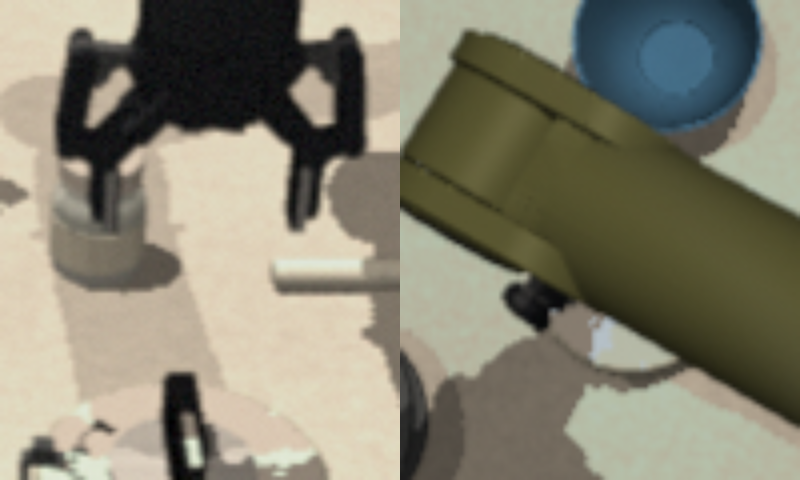

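The scene crop shows the fingertips at (105,225) and (298,225). Their midpoint agrees with the projected TCP to within half a pixel, so I trust the scene camera a bit more. The fingers straddle the bar's direction as planned, so I'll descend, grip, and use the contact force to refine the axis.

```bash
sed -i 's/^AX=.*/AX=np.array([.5842,.2238])/' h.py
python3 - <<'E'
from h import *
ctrl.movel([*AX,.2]);ctrl.movel([*AX,.066],max_speed=.1);st("down")
ctrl.close_gripper(20);ctrl.pause(.3);st("closed")
c=AX.copy()
ctrl.movel([*c,.066]);ctrl.pause(.2);s=st("again")
for k in range(1):
    for p in(45,33):
        ctrl.movep([*c,.066],q(p+180));ctrl.pause(.15);st(p)
E
```

```text
down 9.12 [0.5845 0.2241 0.0667] F [ 0.8  0.  -0.7] T [-0.    0.04  0.01] w 0.0855 g 0.0
closed 10.05 [0.5832 0.2245 0.0663] F [-5.8  1.4  3.7] T [ 0.19  0.99 -0.03] w 0.0174 g 24.3
again 10.5 [0.5832 0.2245 0.0663] F [-5.6  1.4  3.5] T [ 0.15  1.03 -0.08] w 0.0175 g 24.3
45 10.95 [0.5833 0.2244 0.0663] F [-4.8  0.5  4.8] T [ 0.11  1.   -0.08] w 0.0174 g 24.4
33 11.39 [0.5835 0.2242 0.0662] F [-5.2  0.9  5.8] T [-0.01  1.13 -0.09] w 0.0176 g 24.5
```

```bash
sed -i 's/^AX=.*/AX=np.array([.5830,.2243])/' h.py
python3 - <<'E'
from h import *
for p in(18,3,-12,-27,-42,-57,-72,-80,-86):
    ctrl.movep([*AX,.067],q(p+180))
    s=st(p)
    if np.linalg.norm(s['contact_force'])>25: print("stop");break
ctrl.pause(.3);s=st("end")
M=Ro.from_quat(np.roll(s['eef_rot'],-1)).as_matrix();print(np.degrees(np.arctan2(-M[1,0],-M[0,0])))
p,d=vision.grab_frame("scene");cv2.imwrite("pics/s2.png",p);p2,d=vision.grab_frame("top");cv2.imwrite("pics/t2.png",p2)
R=[rect(n,i,AX,.057,.1,400) for n,i in(("scene",p),("top",p2))]
cv2.imwrite("pics/c2.png",np.hstack(R))
E
```

```text
18 11.72 [0.5835 0.2239 0.0664] F [ 1.3  1.4 -6.7] T [ 0.33 -0.39 -0.05] w 0.0178 g 22.9
3 12.05 [0.5835 0.2236 0.0664] F [ 3.4  0.8 -8.8] T [ 0.09 -0.8  -0.1 ] w 0.0176 g 22.5
-12 12.38 [0.5835 0.2234 0.0664] F [  5.7  -1.1 -11.5] T [-0.17 -1.12 -0.14] w 0.0179 g 22.2
-27 12.7 [0.5833 0.2232 0.0664] F [  4.7  -1.9 -10.8] T [-0.34 -1.15 -0.02] w 0.0178 g 22.3
-42 13.03 [0.5832 0.2229 0.0664] F [ 5.3 -3.3 -9.8] T [-0.52 -0.96 -0.09] w 0.0174 g 22.4
-57 13.34 [0.583  0.2228 0.0664] F [ 3.6 -2.9 -9. ] T [-0.66 -0.91 -0.04] w 0.0176 g 22.5
-72 13.66 [0.5827 0.2226 0.0664] F [ 3.8 -3.4 -8.5] T [-0.8  -0.68 -0.11] w 0.0177 g 22.7
-80 13.91 [0.5826 0.2227 0.0664] F [ 3.  -4.2 -7.2] T [-0.84 -0.68 -0.06] w 0.0179 g 22.8
-86 14.16 [0.5825 0.2226 0.0663] F [ 2.6 -4.7 -7.8] T [-0.88 -0.6  -0.07] w 0.0173 g 22.8
end 14.46 [0.5825 0.2226 0.0664] F [ 1.8 -3.3 -7.4] T [-0.86 -0.57 -0.06] w 0.0176 g 22.8
-85.54034292784364
```

View pics/c2.png

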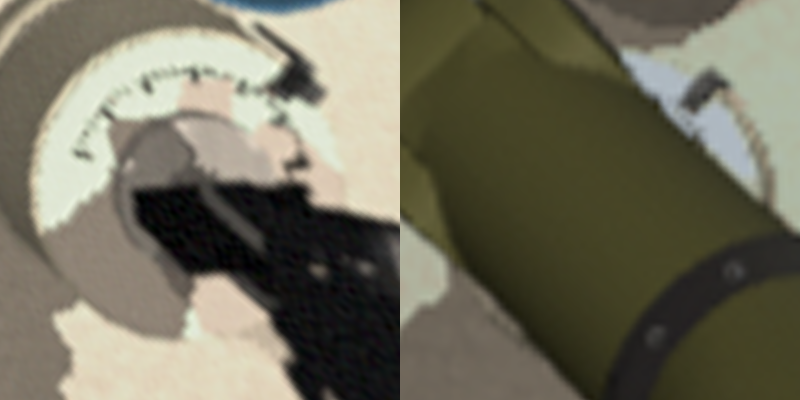

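Run:
```python
from h import *
ctrl.movep([*AX,.067],q(-90+180));ctrl.pause(.2);st("-90")
for n,c in(("scene",(.58575,.22575)),("top",(.57975,.22125))):
    im=cv2.imread(f"pics/{n}0.png")
    for z,r0,r1 in((.064,.066,.086),(.057,.062,.068),(.051,.058,.064),(.051,.045,.062)):
        R=rect(n,im,c,z,.1,800).max(2).astype(int)
        j,i=np.mgrid[:800,:800];dx=.1-j*.00025;dy=.1-i*.00025;r=np.hypot(dx,dy);a=np.degrees(np.arctan2(dy,dx))
        prof=[(A,R[(r>r0)&(r<r1)&(abs(a-A)<1)].mean().round()) for A in range(-84,84,2)]
        print(n,z,r0,r1,' '.join(f"{A}:{int(v)}" for A,v in prof if (v<115 if z>.055 else v<165) ))
```

```text
-90 15.01 [0.5824 0.2226 0.0664] F [ 2.3 -4.  -6.2] T [-0.9  -0.51 -0.08] w 0.0176 g 22.9
scene 0.064 0.066 0.086 -38:87 -36:57 -34:46 -32:41 -30:59 -28:111
scene 0.057 0.062 0.068 -42:106 -40:94 -38:78 -36:73 -34:93
scene 0.051 0.058 0.064 -82:154 -80:107 -78:110 -76:141 -56:155 -54:150 -46:154 -44:135 -42:143 -40:141 -38:135 -36:157
scene 0.051 0.045 0.062 -82:154 -80:112 -78:114 -76:148 -56:163 -54:159 -4:159 22:152 48:157 58:149 60:159 74:145
top 0.064 0.066 0.086 -44:82 -42:63 -40:69 -38:82
top 0.057 0.062 0.068 -42:87 -40:79 -38:79 -36:97
top 0.051 0.058 0.064 -78:156 -76:138 -74:139 -72:154 -70:162 -68:163 -66:160 -64:159 -62:164 -58:163 -56:160 -54:158 -52:151 -50:140 -48:150 -46:159 -44:147 -42:136 -40:132 -38:132 -36:129 -34:141 -32:159 -30:157 -28:150 -26:138 -24:132 -22:152 -20:164 -18:163 -16:145 -14:137 -12:152 -10:156 -8:146 -6:132 -4:134 -2:137 0:109 2:122 4:156 6:164 8:152 10:148 12:163 14:153 16:140 18:146 20:149 22:131 24:114 26:138 36:157 38:155 40:164 42:157 44:134 46:111 48:110 50:132 52:141 54:133 56:132 58:140 60:148 62:152 64:158 66:158 68:140 70:120 72:127 74:150
top 0.051 0.045 0.062 -80:158 -78:130 -76:100 -74:99 -72:128 -70:153 -58:162 -56:161 -54:159 -52:149 -50:139 -48:147 -46:160 -44:162 -42:163 -40:163 -38:164 -36:164 -28:156 -26:145 -24:144 -22:161 -16:161 -14:159 -8:164 -6:159 -4:158 -2:154 0:140 2:149 20:162 22:150 24:144 26:155 44:160 46:144 48:128 50:123 52:129 54:135 56:130 58:116 60:113 62:128 64:145 66:153 68:147 70:137 72:134 74:145 76:160
```

Run:
```python
from h import *
for p in(-75,-60,-48,-39):
    ctrl.movep([*AX,.067],q(p+180))
ctrl.pause(.2);s=st("back")
M=Ro.from_quat(np.roll(s['eef_rot'],-1)).as_matrix();print(np.degrees(np.arctan2(-M[1,0],-M[0,0])))
ctrl.ungrasp();ctrl.pause(.3);st("open")
ctrl.movel([*AX,.36],max_speed=.25)
ctrl.movel([.40,-.20,.36],max_speed=.3);st("away")
p,d=vision.grab_frame("scene");cv2.imwrite("pics/s3.png",p);p2,d2=vision.grab_frame("top");cv2.imwrite("pics/t3.png",p2)
R=[rect("top",p2,(.57975,.22125),.06,.1,400),rect("scene",p,(.58575,.22575),.06,.1,400)]
cv2.imwrite("pics/c3.png",np.hstack(R))
C=cloud("top",d2);m=(np.hypot(C[...,0]-.582,C[...,1]-.223)<.06)&(C[...,2]>.085)
Q=C[m][:,:2];w,v=np.linalg.eigh(np.cov(Q.T));print(np.degrees(np.arctan2(v[1,1],v[0,1])),len(Q))
```

```text
back 16.38 [0.5832 0.223  0.0664] F [  4.4  -3.8 -12.1] T [-0.93 -1.13  0.15] w 0.0175 g 22.2
-39.53082758202989
open 17.34 [0.583  0.2243 0.067 ] F [-0.1 -0.1  0.3] T [-0.05  0.02  0.03] w 0.0855 g 0.0
away 20.36 [ 0.4004 -0.1988  0.3601] F [ 0.7 -0.1 -0.2] T [0.02 0.01 0.01] w 0.0855 g 0.0
140.53093027767846 144
```

View pics/c3.png

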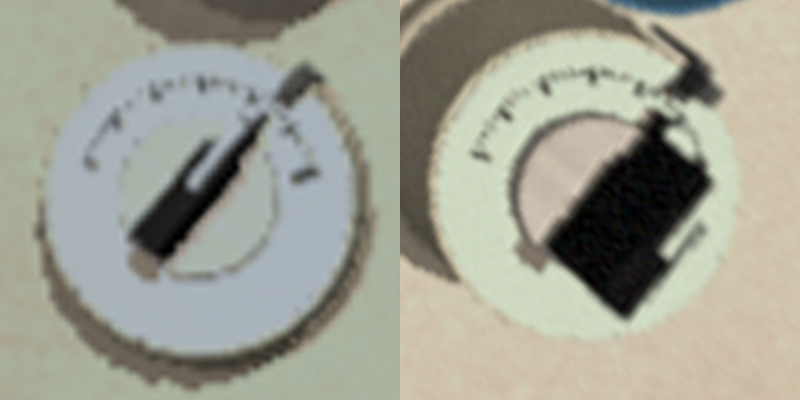

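The top crop shows the pointer running along the line from (150,245) to (270,115), straight into the tab at (298,84), so it is aligned within about 2°. Next is the lever.

Run:
```python
from h import *
O=np.array([.559,-.178]);a=np.radians(6.7);u=np.array([np.cos(a),np.sin(a)])
P=lambda x,z=.196:[*(O+u*x),z]
ctrl.close_gripper(40)
s=get_state();js={p:ctrl.ik(P(-.11,.36),q(p)) for p in(6.7,186.7)}
js={p:j for p,j in js.items() if j is not None}
psi=min(js,key=lambda p:abs(js[p]-s['qpos']).max());print(psi)
ctrl.movep(P(-.115,.33),q(psi));ctrl.movel(P(-.115),max_speed=.15);st("pre")
x=-.115
while x<.032:
    x+=.006;ctrl.movel(P(x),max_speed=.08);s=get_state();f=-s['contact_force'][:2]@u
    print(round(x,3),round(((s['tcp_pos'][:2]-O)@u),4),round(f,1),np.round(s['contact_force'][2],1),round(s['time'],1))
    if f>16:break
ctrl.pause(.2);st("push")
p,d=vision.grab_frame("scene");cv2.imwrite("pics/s4.png",p[110:290,190:390].repeat(3,0).repeat(3,1))
```

```text
186.7
pre 22.91 [ 0.4453 -0.1914  0.1968] F [-0.2  0.8  0.6] T [-0.02  0.02 -0.01] w -0.0002 g 0.0
-0.109 -0.1082 -0.2 1.0 23.2
-0.103 -0.1025 0.3 -0.2 23.4
-0.097 -0.0966 0.0 -0.3 23.7
-0.091 -0.0906 -0.2 -0.3 23.9
-0.085 -0.0846 0.5 0.3 24.2
-0.079 -0.0786 -0.2 0.3 24.4
-0.073 -0.0726 -0.2 -1.1 24.7
-0.067 -0.0675 2.4 0.4 24.9
-0.061 -0.0615 4.6 2.9 25.2
-0.055 -0.0554 4.7 2.4 25.4
-0.049 -0.0493 5.0 4.2 25.7
-0.043 -0.0433 5.8 3.1 25.9
-0.037 -0.0374 6.0 4.0 26.2
-0.031 -0.0314 5.4 4.8 26.4
-0.025 -0.0254 5.7 4.4 26.7
-0.019 -0.0194 6.0 4.4 26.9
-0.013 -0.0135 5.7 3.8 27.2
-0.007 -0.0076 5.4 3.0 27.4
-0.001 -0.0019 6.2 2.2 27.7
0.005 0.0034 6.7 -1.5 27.9
0.011 0.0087 7.0 -3.2 28.2
0.017 0.014 8.1 -5.2 28.4
0.023 0.0185 12.7 -4.1 28.7
0.029 0.0194 29.6 7.2 28.9
push 29.11 [ 0.5783 -0.1759  0.1931] F [-28.7  -2.3   6.4] T [-0.4   6.11 -0.02] w 0.0004 g 14.7
```

View pics/s4.png

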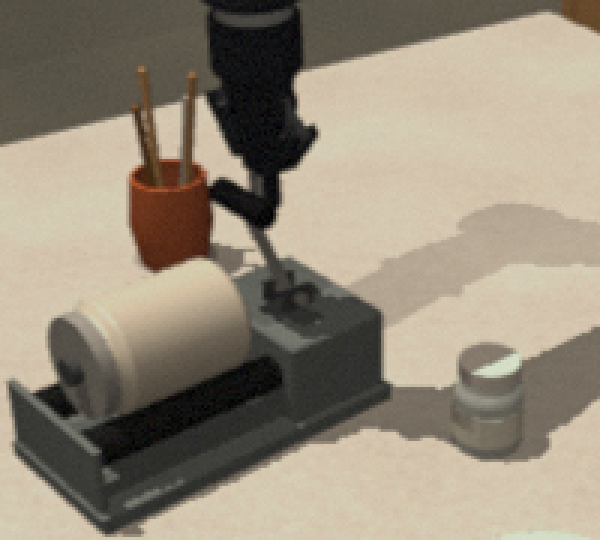

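The force jumped after 87 mm of travel (86 mm expected), and the picture shows the lever, its grip at (243,203), leaning over towards the jar, so it is at its stop. Now I'll back off and check the final state.

Run:
```python
from h import *
O=np.array([.559,-.178]);a=np.radians(6.7);u=np.array([np.cos(a),np.sin(a)])
P=lambda x,z=.196:[*(O+u*x),z]
ctrl.movel(P(-.115),max_speed=.07);ctrl.movel(P(-.13,.33),max_speed=.15);ctrl.pause(.5);st("off")
p,d=vision.grab_frame("scene");p2,d2=vision.grab_frame("top")
cv2.imwrite("pics/f.png",np.hstack([cv2.resize(p[110:290,190:390],(400,360)),rect("top",p2,(.57975,.22125),.06,.09,360)]))
```

```text
off 32.92 [ 0.4299 -0.1931  0.3299] F [-0.1 -0.3  0.6] T [-0.03 -0.03 -0.04] w 0.0002 g 0.0
```

View pics/f.png

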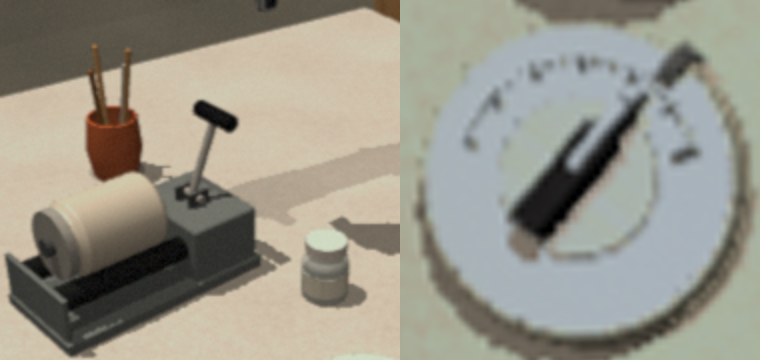

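The lever is back at rest with its grip at (215,115), the pointer is in line with the tab at (680,65), and nothing else has moved.

```bash
python3 -c "
from station import ticket
print(ticket.close_job())"
```

```text
the job is handed in; nothing more can be done
None
```

The job is handed in, verdict not shown: I wound the dial to about 163° by gripper angle (needs 152°), set it back to within about 2° of the tab, and pushed the lever to its stop; the last pictures show it back at rest and nothing else visibly moved.

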